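Clamp the pendant blank in the engraving vise

ROBOT

A 6-joint arm with a two-finger parallel gripper is mounted at the origin on the work surface. World frame = base frame: x ahead of the robot, y to its left, z up, the work surface at z = 0. Lengths are in m, angles in rad, forces in N, time in s.
With the tool pointing down it reaches from about 0.375 to 0.975 m from the base axis. Payload 3.8 kg.
Tool frame: the origin (TCP) lies at the very end of the fingers, on their centre line; the grasp point (between the pads) lies 19 mm behind it (robot.grasp_offset is the distance from the TCP to the grasp point, in m); z points along the fingers, y is the direction in which the jaws open and shut (so a half turn about z gives the same grasp; the last joint's range is limited). The gripper opens to 88 mm and grips with 3 to 60 N. Pads are 18 mm wide; open, the fingers measure 123 mm over their backs; the gripper's body (75 mm by 187 mm) begins 45 mm behind the grasp point.
Start: joints at [1.253, 0.264, 1.604, -0, 1.274, -0.037], TCP at [0.187, 0.649, 0.239] pointing down, gripper open.
Joint ranges: [-2.63, 2.63], [-0.94, 2.18], [0.31, 2.57], [-1.31, 4.45], [0, 2.66], [-2.55, 2.55]. Speed limits (rad/s): [2.57, 2.57, 3.14, 3.14, 3.14, 3.14].

INTERFACE

Orientations are given as a unit quaternion [x, y, z, w].
In Python, from workcell import robot gives the robot as it stands.
- The arm moves only by the tool jog_arm, never from a script. Its argument "moves" is one flat list of numbers, 5 for each row, row after row: the opening, from 0 (shut) to 1 (fully open), then the shift along the world's x, y, z in m, then the turn about the world's z in units of 8 degrees (1.0 is 8 degrees). A call has 1 to 8 rows; each row shifts and turns the pose as measured when the row begins; what a row does not reach is not made up. A row lasts 1/8 s, in which the tool goes at most 62.5 mm and 10.7 degrees, less where a joint would pass 70% of its speed; a pose out of reach is approached as far as the arm can. A call with a gripper value outside its range is refused whole. The fingers move at their own pace and stop on an object; the grip force is fixed at half the most. Time passes only in rows, so rows that do not move let the fingers close. It gives the time, the measured TCP pose, the force and the opening at its end, in the units of the state.
- robot.sense(): the state, without advancing time (a new reading comes with each control period).
- robot.capture(name): name is "scene" or "top"; returns the picture (384x512x3 uint8, red, green, blue); there is no depth.
- robot.camera_params(name): a dict with "camera_matrix" (3x3 intrinsics, pixels), "R" (3x3) and "t" (3): a world point X has camera coordinates R X + t. Camera axes: x right, y down, z forward; pixel columns grow to the right and rows downward; lengths in m; the calibration is good to about 2 mm. A picture is of the moment at which its call begins. camera_params takes no time and is no camera call.
- robot.sign_off(): hands the job in, once; it reports no verdict.
The state is a dict: "time_s": time; "joint_positions": joint angles; "joint_velocities": joint speeds; "effort": joint torques, N m; "eef_pos": TCP position; "tcp_rot": TCP orientation; "ft_force": force on the tool from outside, world axes, zero at the start; "moment": the same for the moment, N m; "finger_gap": opening from 0.0 (shut) to 1.0 (fully open).
Only numpy, scipy, OpenCV 4.12 (cv2) and the standard library are available. Lean on these libraries where they do the work, as an engineer would, in place of code of your own. Each camera call takes 0.05 s, during which the arm holds its last target.

TASK

Two identical cam-lever engraving vises stand on the jeweller's bench with their levers open. Clamp the round brass pendant blank for engraving: swing the lever of the vise that holds it over past its centre, away from the jaws, so that it snaps down and stays fully clamped. The blank must stay lying flat between the jaws, and the lever of the empty vise must stay open.

Things in the scene. Friction and masses are not known exactly. Their poses are not given: they have to be found in the camera images.
- vise: Fixed vise holding the blank: base 170 x 64 x 20 mm. Origin on the bench straight below the lever's pivot, x axis from the pivot towards the jaws, z up. Base from x = -50 to 120, jaws x = 36 to 116, at most 40 high. Pivot at z = 45, axis along y, in cheeks 54 high. Ball centre: lever open x = 46, z = 125 (leans 30 degrees over the jaws); upright z = 137; clamped x = -90, z = 64 (mm).
- cam_lever (a joint): Its lever: steel bar 18 wide, 9 thick, with a steel ball 22 mm across, centred 92 mm from the pivot. 0 rad = open, 1.885 = clamped (swung over to -x, lying 78 degrees from upright, at its stop). Sprung to both ends: dead centre at 0.70 rad, 10 degrees past upright; before it the lever springs back open, beyond it snaps down by itself and the jaw closes. About 3 N at the ball starts it.
- blank_center (a point): Centre of the loose round brass blank, 40 mm across, 6 mm thick, lying flat between that vise's jaws about 76 mm from the pivot along the vise's x axis, 37 mm above the bench; z is the disc's axis.
- spare_lever (a joint): Lever of the other, identical but empty vise: 0 rad = open, 1.885 = clamped; it must stay open. That vise stands on the other side of the bench's middle (left or right), at least 30 cm away.
Mind the look-alikes: they are no part of the job. Leave any green or purple look-alike of the part that bears blank_center alone. What is shaped like the vise but purple is not meant.

How it is judged:
At the end, for the whole second after the job is handed in: The loaded vise's lever rests within 10 degrees of its clamped stop (above 1.70 rad); the blank lies flat (10 degrees) between the jaws, 66 to 88 mm from the pivot, within 15 mm of the vise's middle line, centre below 45 mm; the empty vise's lever is open (below 0.25 rad) (value of joint cam_lever above 1.7 rad and velocity of joint cam_lever below 0.2 rad/s and x of blank_center in the frame of vise between 0.066 and 0.088 m and y of blank_center in the frame of vise between -0.015 and 0.015 m and z of blank_center in the frame of vise below 0.045 m and angle between blank_center's own z axis and vertical below 0.17 rad and value of joint spare_lever below 0.25 rad); the robot touches nothing.
It fails at once if the lever of the empty vise is swung over (beyond 0.5 rad) (value of joint spare_lever above 0.5 rad).
It also fails if it takes over 27 s, if anything falls off the work surface, if the arm or the gripper's body presses on something with over 40 N, if the wrist force passes 120 N, or if a joint passes its speed limit or range.

## Working session

There is one attempt and no reset: what is moved stays moved. The work goes in short steps, Python scripts to look and compute and a tool call to move; the robot and the scene stay as the last step left them, time stands still between calls to the robot, and variables do not carry over. Pictures are saved under pics/ and viewed, and the job is handed in when it is done.

Besides the shell and the picture viewer there is one more tool, called by a JSON object that holds its "op" and its "data". jog_arm: Moves the arm, as the interface text tells. Its arguments: {"type":"object","properties":{"moves":{"type":"array","items":{"type":"number"}}},"required":["moves"]}

```bash
mkdir -p pics; ls; python3 - <<'E'
from workcell import robot
import cv2
for n in("scene","top"):
    im=robot.capture(n); cv2.imwrite(f"pics/{n}0.png",im[:,:,::-1])
    p=robot.camera_params(n); print(n,p)
print(robot.sense())
E
```

```text
pics
scene {'camera_matrix': array([[418.8748033 ,   0.        , 256.45083928],
       [  0.        , 418.8748033 , 195.52438617],
       [  0.        ,   0.        ,   1.        ]]), 'R': array([[ 0.64169479,  0.76695788, -0.00184673],
       [ 0.61306903, -0.5143836 , -0.59962979],
       [-0.46084072,  0.38364713, -0.8002754 ]]), 't': array([-0.42493208, -0.23276597,  1.31221411])}
top {'camera_matrix': array([[373.68732264,   0.        , 254.08273865],
       [  0.        , 373.68732264, 191.81295135],
       [  0.        ,   0.        ,   1.        ]]), 'R': array([[ 0.00660948, -0.99943448,  0.03297017],
       [-0.98627709, -0.01195458, -0.16466506],
       [ 0.16496608, -0.03142937, -0.98579835]]), 't': array([0.10403965, 0.52521188, 1.09849942])}
{'time_s': 0.1, 'joint_positions': array([ 1.25311584e+00,  2.64653736e-01,  1.60521932e+00,  2.20662992e-05,
        1.27367918e+00, -3.69180466e-02]), 'joint_velocities': array([-0.00074602, -0.00117965, -0.00232037, -0.00088822,  0.0024544 ,
        0.00095009]), 'effort': array([ 1.44438704e-04, -5.03609455e+01, -3.58073151e+01,  7.31020421e-02,
        2.31840770e-02, -2.82439407e-05]), 'eef_pos': array([0.18684522, 0.64797211, 0.2375385 ]), 'tcp_rot': array([ 1.39923736e-01,  9.90161799e-01, -9.62574660e-04, -1.83189352e-04]), 'ft_force': array([ 0.18629824,  0.32887962, -0.57982928]), 'moment': array([ 0.01946932,  0.01962033, -0.04769644]), 'finger_gap': 0.999525560489511}
```

View pics/scene0.png

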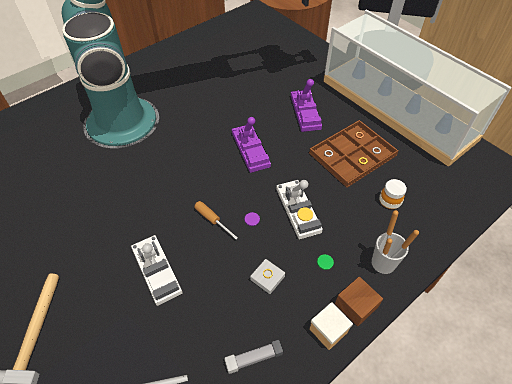

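View pics/top0.png

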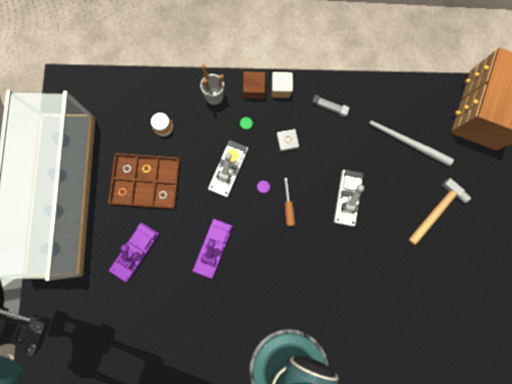

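The loaded vise (yellow disc) is near scene (300,208) and top (229,168). The empty white one is at top (349,198), and the two purple ones are decoys. I'll enlarge it next.

```bash
python3 - <<'E'
import cv2,numpy as np
a=cv2.imread("pics/scene0.png")[165:250,255:340]; b=cv2.imread("pics/top0.png")[130:205,195:260]
a=cv2.resize(a,(595,595),interpolation=cv2.INTER_CUBIC);cv2.imwrite("pics/ca.png",a)
b=cv2.resize(b,(520,600),interpolation=cv2.INTER_CUBIC);cv2.imwrite("pics/cb.png",b)
E
```

```text
(no output)
```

View pics/ca.png

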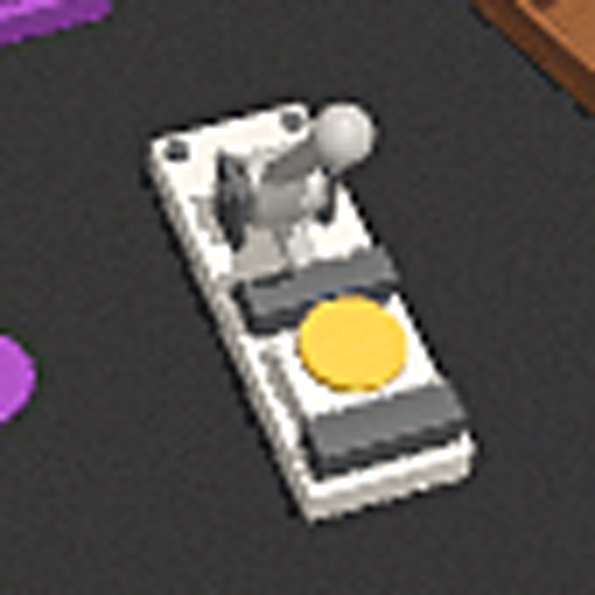

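View pics/cb.png

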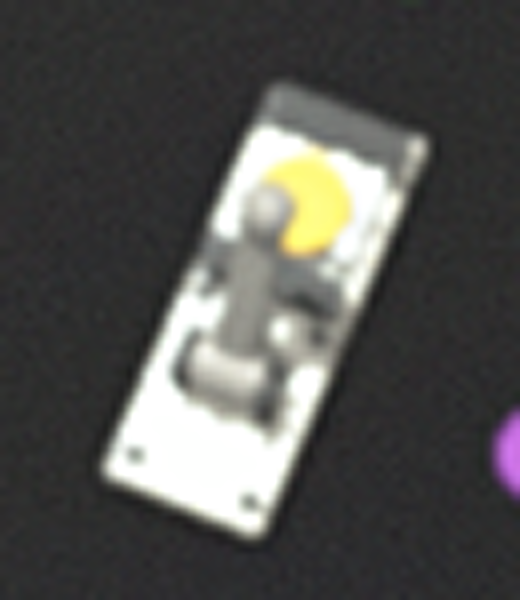

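```bash
cat > h.py <<'E'
import numpy as np,cv2
from workcell import robot
from scipy.optimize import least_squares
P={n:robot.camera_params(n) for n in("scene","top")}
def proj(n,X):
    p=P[n];c=p["R"]@X+p["t"];u=p["camera_matrix"]@c;return u[:2]/u[2]
def v2w(q,X):
    c,s=np.cos(q[2]),np.sin(q[2]);return np.array([q[0]+c*X[0]-s*X[1],q[1]+s*X[0]+c*X[1],X[2]])
E
python3 - <<'E'
from h import *
S=lambda x,y:((x+.5)/7-.5+255,(y+.5)/7-.5+165)
T=lambda x,y:((x+.5)/8-.5+195,(y+.5)/8-.5+130)
F=[("scene",S(345,136),(.046,0,.125)),("top",T(268,208),(.046,0,.125)),("scene",S(353,343),(.076,0,.040)),
("scene",S(152,150),(-.05,-.032,.02)),("scene",S(300,105),(-.05,.032,.02)),("scene",S(312,493),(.12,-.032,.02)),("scene",S(470,450),(.12,.032,.02)),
("top",T(103,473),(-.05,.032,.02)),("top",T(262,540),(-.05,-.032,.02))]
f=lambda q:np.concatenate([proj(n,v2w(q,X))-uv for n,uv,X in F])
for a in (0,1,-1,3):
    r=least_squares(f,[.6,.1,a],loss="soft_l1");print(r.x,r.cost)
r=least_squares(f,[.6,.1,-.4],loss="soft_l1")
print(r.x);print(f(r.x).reshape(-1,2).round(1))
q=r.x
for X in((.046,0,.125),(0,0,.137),(-.09,0,.064),(.076,0,.037)):print(v2w(q,X).round(4))
E
```

```text
[ 0.57107664  0.20390721 -0.37599979] 2.5034537477883525
[ 0.57107664  0.20390721 -0.37599979] 2.5034537477882868
[ 0.57107664  0.20390721 -0.37599979] 2.50345374778827
[0.6504485  0.16975427 2.64279564] 470.22276996709826
[ 0.57107664  0.20390721 -0.37599979]
[[-0.5 -0. ]
 [-0.   0.3]
 [-0.1  0.3]
 [-0.7 -1.3]
 [ 0.1 -0.7]
 [-0.1  0.8]
 [ 1.1 -0. ]
 [ 0.3 -0.1]
 [-0.5 -0.8]]
[0.6139 0.187  0.125 ]
[0.5711 0.2039 0.137 ]
[0.4874 0.237  0.064 ]
[0.6418 0.176  0.037 ]
```

{"op": "jog_arm", "data": {"moves": [0,0.04,-0.04,0,-0.35,0,0.04,-0.04,0,-0.35,0,0.04,-0.04,0,0,0,0.04,-0.04,0,0,0,0.04,-0.04,0,0,0,0.04,-0.04,0,0,0,0.04,-0.04,0,0,0,0.04,-0.04,0,0]}}

```text
time_s: 1.1
eef_pos: [0.51, 0.3186, 0.2326]
tcp_rot: [0.186, 0.983, -0.003, -0.002]
ft_force: [0.5, 0.6, -0.1]
finger_gap: 0.118
```

{"op": "jog_arm", "data": {"moves": [0,0.04,-0.04,0,0,0,0.04,-0.04,0,0,0,0.04,-0.04,0,0,0,0.034,-0.031,0,0,0,0,0,0,0]}}

```text
time_s: 1.72
eef_pos: [0.6692, 0.1577, 0.2293]
tcp_rot: [0.188, 0.982, -0.004, -0.003]
ft_force: [1.1, -0.2, -0.2]
finger_gap: 0.006
```

{"op": "jog_arm", "data": {"moves": [0,0.002,0.006,-0.03,0,0,0,0,-0.04,0,0,0,0,-0.04,0,0,0,0,0,0]}}

```text
time_s: 2.22
eef_pos: [0.6682, 0.1658, 0.1161]
tcp_rot: [0.188, 0.982, -0.004, -0.005]
ft_force: [-0.5, 0.2, -0.2]
finger_gap: 0.006
```

```bash
python3 - <<'E'
from h import *
a=robot.capture("scene")[140:260,240:360,::-1];cv2.imwrite("pics/p1.png",cv2.resize(a,(600,600),interpolation=cv2.INTER_CUBIC))
print(robot.sense()["eef_pos"])
E
```

```text
[0.67013773 0.16626129 0.11878448]
```

View pics/p1.png

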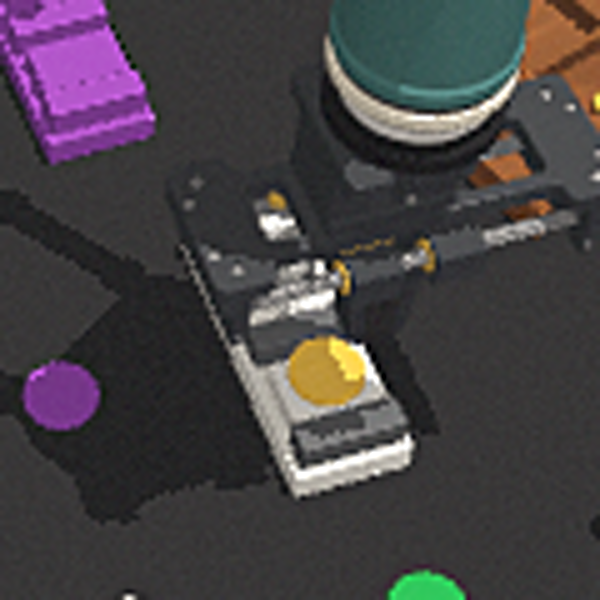

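The gripper is hovering beyond the ball, shut, with the blank in place at crop (328,370). I'll push along the vise's -x.

{"op": "jog_arm", "data": {"moves": [0,-0.019,0.0075,0,0,0,-0.019,0.0075,0,0,0,-0.019,0.0075,0,0,0,-0.019,0.0075,0,0]}}

```text
time_s: 2.78
eef_pos: [0.6032, 0.1979, 0.133]
tcp_rot: [0.187, 0.982, 0.0, 0.011]
ft_force: [1.7, -2.8, 1.8]
finger_gap: 0.004
```

{"op": "jog_arm", "data": {"moves": [0,-0.003,-0.002,-0.016,0,0,-0.02,0.006,-0.006,0]}}

```text
time_s: 3.02
eef_pos: [0.5822, 0.2031, 0.1143]
tcp_rot: [0.187, 0.982, 0.002, 0.015]
ft_force: [0.6, -0.9, 0.0]
finger_gap: 0.003
```

{"op": "jog_arm", "data": {"moves": [0,-0.018,0.006,-0.002,0,0,-0.018,0.006,-0.002,0,0,0,0,0,0]}}

```text
time_s: 3.4
eef_pos: [0.5409, 0.2156, 0.1072]
tcp_rot: [0.187, 0.982, 0.002, 0.012]
ft_force: [-0.0, -0.3, -1.5]
finger_gap: 0.004
```

```bash
python3 - <<'E'
from h import *
a=robot.capture("scene")[140:260,240:360,::-1];cv2.imwrite("pics/p2.png",cv2.resize(a,(600,600),interpolation=cv2.INTER_CUBIC))
E
```

```text
(no output)
```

View pics/p2.png

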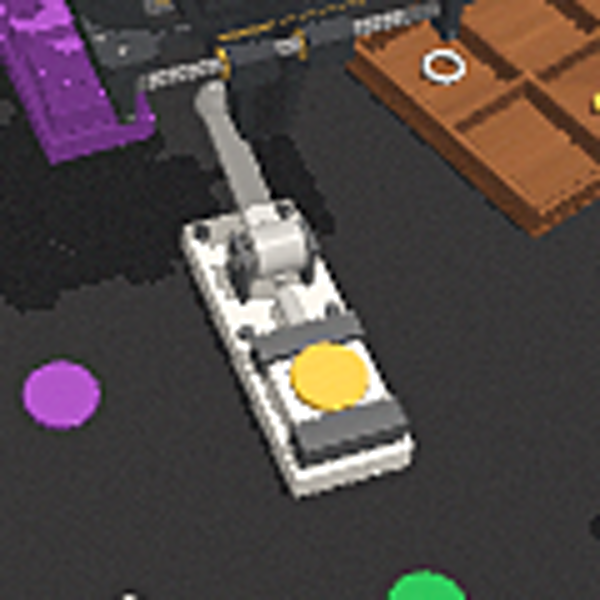

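It has snapped down, so I'll back off upwards and verify.

{"op": "jog_arm", "data": {"moves": [0,0,0,0.05,0,0,0,0,0.05,0,0,-0.03,0.05,0.02,0,0,-0.03,0.05,0,0,0,-0.03,0.05,0,0,0,-0.03,0.05,0,0,0,0,0,0,0,0,0,0,0,0]}}

```text
time_s: 4.45
eef_pos: [0.4228, 0.4212, 0.2334]
tcp_rot: [0.189, 0.982, 0.004, 0.015]
ft_force: [0.9, -0.0, 0.5]
finger_gap: 0.002
```

```bash
python3 - <<'E'
from h import *
a=robot.capture("scene")[:,:,::-1];b=robot.capture("top")[:,:,::-1]
q=[.57108,.20391,-.376]
for X in((-.09,0,.064),(.076,0,.04)):
    print(proj("scene",v2w(q,X)),proj("top",v2w(q,X)))
c=cv2.resize(a[140:260,240:360],(400,400),interpolation=3);d=cv2.resize(b[120:240,190:310],(400,400),interpolation=3)
cv2.imwrite("pics/p3.png",np.hstack([c,d]))
c=cv2.resize(a[215:315,110:210],(400,400),interpolation=3);d=cv2.resize(b[150:250,300:400],(400,400),interpolation=3)
cv2.imwrite("pics/p4.png",np.hstack([c,d]))
print(robot.sense()["ft_force"])
E
```

```text
[282.24822945 160.50752325] [211.11143679 202.31910791]
[304.94984776 213.9066868 ] [232.71272757 154.28245699]
[-0.20203321 -0.22390626 -0.37019122]
```

View pics/p3.png

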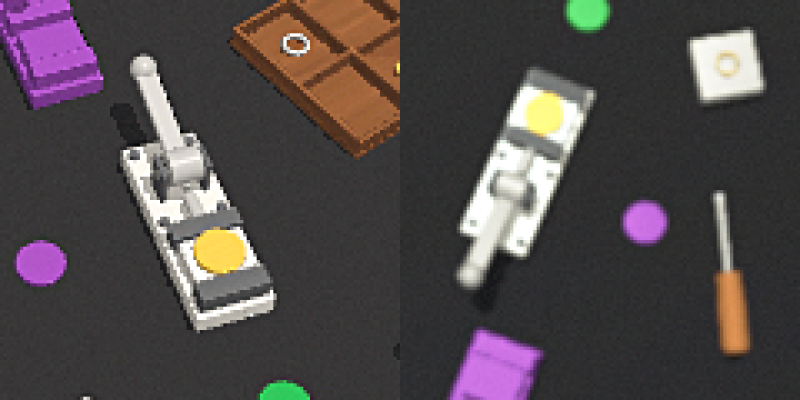

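View pics/p4.png

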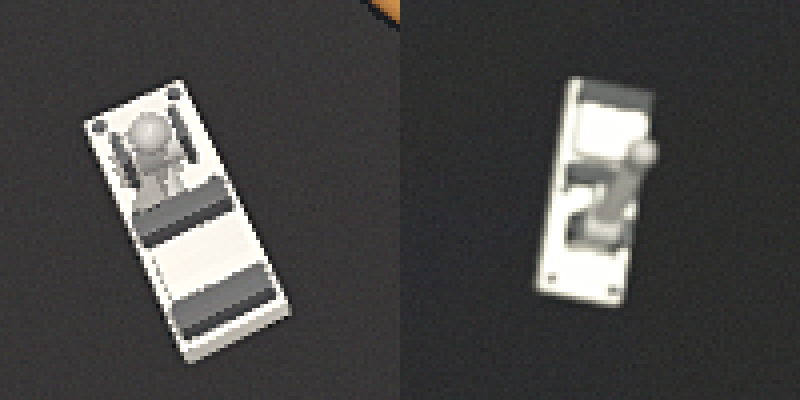

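```bash
python3 - <<'E'
from h import *
q=[.57108,.20391,-.376]
f=lambda p:np.concatenate([proj("scene",v2w(q,(p[0],p[1],.04)))-(306,215.2),proj("top",v2w(q,(p[0],p[1],.04)))-(233.3,153.8)])
print(least_squares(f,[.076,0],x_scale=.01).x)
print(robot.sign_off())
E
```

```text
[0.07951218 0.00024352]
the job is handed in; nothing more can be done
None
```

I clamped the loaded vise and handed the job in. With the gripper shut, I pushed the lever's ball away from the jaws, past dead centre. The lever snapped down, and I then lifted the arm clear.

My last checks, from pictures taken at about 4.5 s, before hand-in:
- **Lever:** the ball sits within about 1 pixel of its expected clamped position in both cameras.
- **Blank:** it appears flat between the jaws. I measured it 79.5 mm from the pivot and 0.2 mm off the middle line, both within the limits. I did not measure its tilt or height.
- **Empty vise:** its lever is still open.
- **Robot:** the arm was well clear of everything, and the wrist force read about zero.

No check failed or disagreed. One thing was off during the push: the tool drifted up about 15 mm as it met the ball. I corrected that before going over centre.

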